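# Feed one brass blank and nudge it into the parts tray

### The arm

A 7-joint arm with a two-finger parallel gripper is mounted at the origin on the work surface; the furniture and walls round the work are solid. World frame = base frame: x ahead of the robot, y to its left, z up, the work surface at z = 0. Lengths are in m, angles in rad, forces in N, time in s.
With the tool pointing down it reaches from about 0.4 to 0.85 m from the base axis. Payload 10.4 kg.
Tool frame: the origin (TCP) lies midway between the tips of the shut fingers; the grasp point (between the pads) lies 19 mm behind it (env.pinch_z is the distance from the TCP to the grasp point, in m); z points along the fingers, y is the line along which they close (so a half turn about z gives the same grasp; the last joint's range is limited). The gripper opens to 85 mm and grips with 20 to 120 N. Pads are 22 mm wide; open, the fingers measure 114 mm over their backs; the gripper's body (76 mm by 85 mm) begins 54 mm behind the grasp point. The pads swing forward as they close: fully open they stand 13 mm farther back than shut.
Start: joints at [1.092, 0.332, -0.065, 1.46, 0.022, 1.35, -0.088], TCP at [0.275, -0.561, 0.231] pointing down, gripper open.
Joint ranges: [-2.6, 2.6], [-0.5, 2.12], [-1.47, 1.34], [0.16, 2.42], [-1.27, 4.41], [0.06, 2.06], [-2.6, 2.6]. Speed limits (rad/s): [2.22, 2.22, 2.79, 2.79, 3.14, 3.14, 3.14].

### API

Orientations are given as [roll, pitch, yaw] about the fixed x, y, z axes, in that order (R = Rz(yaw) Ry(pitch) Rx(roll)).
In Python, from station import env gives the robot as it stands.
- The arm moves only by the tool apply_moves, never from a script. Its argument "moves" is a list of rows, each a list of 3 entries, a list of its own where there are three numbers: the shift along the tool's x, y, z in cm, then the turn about the tool's z in degrees, then the opening in per cent of the stroke, from 0 (shut) to 100 (fully open). A call has 1 to 5 rows; each row is the pose to reach, as a shift and turn from the pose commanded when the call began, along the tool's axes at that moment; what a row does not reach only later rows make up. A row lasts 1/10 s, in which the tool goes at most 50 mm and 8.59 degrees, less where a joint would pass 70% of its speed; a pose out of reach is approached as far as the arm can. A call with a gripper value outside its range is refused whole. The fingers move at their own pace and stop on an object; "newtons" is the grip in N (left out, the last holds). Time passes only in rows, so rows that repeat a pose let the fingers close. It gives the time, the measured TCP pose, the force, the opening and the grip force at its end, in the units of the state.
- env.read_state(): the state, without advancing time (a new reading comes with each control period).
- env.snapshot(name): name is "scene" or "top"; returns the picture (480x640x3 uint8, red, green, blue); there is no depth.
- env.camera_params(name): a dict with "fx", "fy", "cx", "cy" (pixels), "extrinsics" (4x4, takes a point from world to camera coordinates). Camera axes: x right, y up, looking along -z (the intrinsics and any distortion apply to the point x, -y, -z); pixel columns grow to the right and rows downward; lengths in m; the calibration is good to about 2 mm. A picture is of the moment at which its call begins. camera_params takes no time and is no camera call.
- env.sign_off(): hands the job in; it is judged then, once.
The state is a dict: "clock": time; "joints": joint angles; "qd": joint speeds; "joint_torque": joint torques, N m; "position": TCP position; "eef_rot": TCP orientation; "contact_force": force on the tool from outside, world axes, zero at the start; "wrist_torque": the same for the moment, N m; "gripper_width": finger opening in m; "grip_force": force on a finger pad.
Only numpy, scipy, OpenCV 4.12 (cv2) and the standard library are available. Lean on these libraries where they do the work, as an engineer would, in place of code of your own. Each camera call takes 0.05 s, during which the arm holds its last target. There are 200 camera calls.

### The job

Press the plunger of the blank feeder all the way down once and let it come back up, so that it pushes a single brass blank out onto the apron; then slide that blank along the apron with the fingertips and over the apron's end into the clear plastic parts tray (not the ivory one). Only press and push: do not lift or carry any blank, leave the other blanks in the feeder, and leave the small things around it where they stand.

Things in the scene. Friction and masses are not known exactly. Their poses are not given: they have to be found in the camera images.
- feeder: blank feeder, fixed to the desk: grey slotted magazine, grey plunger housing behind it, aluminium foot and flat apron before it. Origin on the desk under the magazine's axis; +x points from apron to plunger housing, +y along the apron. Magazine 41 mm square, 68 mm high (above the desk); housing x = 21 to 73, y = -23 to 23 mm, 66 mm high. Pressing the plunger home feeds the lowest blank; every full stroke feeds one
- apron (a point): middle of the apron's flat surface, 16 mm above the desk, 53 mm before the magazine's axis; axes as the feeder's. The surface reaches 33 mm before and behind it and 80 mm to either side; both ends (+y, -y) open. Front lip 6 mm high; rear fence 10 mm high, 39 mm behind this point. A fed blank lies on the apron with its centre 0 to 20 mm behind this point (nearer the magazine), under 8 mm off in y
- plunger_cap (a point): centre of the flat top of the black plunger cap (36 mm across), 100 mm above the desk when up, 48 mm behind the magazine's axis (feeder x = +48 mm); the axes are the feeder's. On the way to it mind the black clamp lamp at the desk's left edge: its elbow stays at world x 0.40, y 0.27 m, 0.48 to 0.55 m up; its lower arm slopes from there down to x 0.70, y 0.33
- plunger (a joint): plunger travel in m: 0 up, 0.020 fully down; straight down. A spring returns it: about 5 N at the start of the stroke, about 8 N at the bottom, plus up to 3 N of friction; firm stop at the bottom
- blank_1: the lowest of four alike loose solid brass discs stacked in the magazine, the one that comes out: 28 mm across, 10 mm thick, about 35 g. Origin at the centre of its underside, z up along its axis
- blank_2: brass disc like the first, number 2 from below in the magazine; stays there. Origin at the centre of its underside
- blank_3: brass disc like the first, number 3 from below in the magazine; stays there. Origin at the centre of its underside
- blank_4: brass disc like the first, number 4 from below in the magazine; stays there. Origin at the centre of its underside
- clear_tray: clear plastic parts tray, fixed on the desk at one end of the apron (either end), long side along the apron: 64 mm (its x) by 78 mm (its y) outside, rim 12 mm high, walls 2 mm, floor 2 mm, a few tiny printed parts drawn on its floor. Its near rim is 2 to 5 mm from the apron's end. Origin at the centre of its underside; a blank tips in (flat, or leaning on the near wall) once its centre is about 10 mm past the apron's end
- ivory_tray: ivory square tray, fixed on the desk at the other end of the apron, 50 by 54 mm, 9 mm high; not to be used. Origin at the centre of its underside
- cream_tin: small round cream-coloured tin, 27 mm across, 21 mm high, loose, before the feeder; leave it. Origin at the centre of its underside
- eye_loupe: black eye loupe, 34 mm across, 28 mm high, loose, before the feeder; leave it. Origin at the centre of its underside
- oil_bottle: white oil bottle with a spout, 44 mm across, 112 mm high, loose, behind the feeder; leave it. Origin at the centre of its underside
- eraser_block: eraser in a card sleeve, 21 x 50 x 12 mm, loose, behind the feeder; leave it. Origin at the centre of its underside

How it is judged:
On the way, in this order (a step that is already met when the one before it is completed fails the run):
1. the plunger is pressed fully down (value of joint plunger above 0.018 m), for 0.02 s.
2. the plunger is up again and the lowest blank lies clear of the magazine on the apron (value of joint plunger below 0.003 m and x of blank_1 in the frame of feeder between -0.08 and -0.031 m and y of blank_1 in the frame of feeder between -0.08 and 0.08 m and z of blank_1 in the frame of feeder between 0.012 and 0.022 m), for 0.1 s.
At the end, for the whole second after the job is handed in: the first blank rests in the clear tray, flat or leaning (centre of its underside inside the walls, under 20 mm above the desk); the plunger is up; the other three blanks are in the magazine, within 8 mm of its axis; the four small bystanders are within 20 mm of where they stood (x of blank_1 in the frame of clear_tray between -0.03 and 0.03 m and y of blank_1 in the frame of clear_tray between -0.036 and 0.036 m and height (world z) of blank_1 below 0.02 m and linear speed of blank_1 below 0.01 m/s and value of joint plunger below 0.003 m and x of blank_2 in the frame of feeder between -0.008 and 0.008 m and y of blank_2 in the frame of feeder between -0.008 and 0.008 m and x of blank_3 in the frame of feeder between -0.008 and 0.008 m and y of blank_3 in the frame of feeder between -0.008 and 0.008 m and x of blank_4 in the frame of feeder between -0.008 and 0.008 m and y of blank_4 in the frame of feeder between -0.008 and 0.008 m and distance of each of cream_tin, eye_loupe, oil_bottle, eraser_block from where it was at the start of the episode below 0.02 m); the robot touches nothing.
It fails at once if the pushed-out blank is lifted (its underside's centre more than 40 mm above the desk) (height (world z) of blank_1 above 0.04 m).
It fails at once if another blank leaves the magazine (x of any of blank_2, blank_3, blank_4 in the frame of feeder below -0.016 m or height (world z) of blank_2 above 0.036 m or height (world z) of blank_3 above 0.046 m or height (world z) of blank_4 above 0.056 m).
It fails at once if a bystander is moved by more than 20 mm or lifted (distance of any of cream_tin, eye_loupe, oil_bottle, eraser_block from where it was at the start of the episode above 0.02 m).
It also fails if it takes over 48 s, if anything falls off the work surface, if the arm or the gripper's body presses on something with over 40 N, if the wrist force passes 120 N, or if a joint passes its speed limit or range.

## Working session

There is one attempt and no reset: what is moved stays moved. The work goes in short steps, Python scripts to look and compute and a tool call to move; the robot and the scene stay as the last step left them, time stands still between calls to the robot, and variables do not carry over. Pictures are saved under pics/ and viewed, at most 10 in all, crops included, and the job is handed in when it is done.

Besides the shell and the picture viewer there is one more tool, called as name(argument=value, ...) on one line, values as JSON. apply_moves: Moves the arm, as the interface text tells. Its arguments: {"type":"object","properties":{"moves":{"type":"array","items":{"type":"array"}},"newtons":{"type":"number"}},"required":["moves"]}

```bash
mkdir -p pics; cat > h.py <<'E'
import numpy as np, cv2
from station import env
def P(n):
    c=env.camera_params(n); return c,np.array(c["extrinsics"])
def ray(n,uv,z):
    c,E=P(n); d=np.array([(uv[0]-c["cx"])/c["fx"],-(uv[1]-c["cy"])/c["fy"],-1.])
    R=E[:3,:3]; o=-R.T@E[:3,3]; w=R.T@d; return o+w*(z-o[2])/w[2]
def proj(n,p):
    c,E=P(n); q=E[:3,:3]@np.array(p,float)+E[:3,3]
    return np.array([c["cx"]+c["fx"]*q[0]/-q[2], c["cy"]-c["fy"]*q[1]/-q[2]])
def snap(n,f):
    im=cv2.cvtColor(np.array(env.snapshot(n)),cv2.COLOR_RGB2BGR); cv2.imwrite(f"pics/{f}.png",im); return im
E
python3 - <<'E'
from h import *
for n in("scene","top"):
    snap(n,n+"0"); c,E=P(n); print({k:v for k,v in c.items() if k!="extrinsics"}); print("cam",-E[:3,:3].T@E[:3,3])
s=env.read_state(); print(s["clock"],s["position"],s["eef_rot"],s["gripper_width"])
E
```

```text
{'fx': 533.1381103579134, 'fy': 533.1381103579134, 'cx': 314.5125211609602, 'cy': 242.2474799847927}
cam [-0.06976096  0.30222249  0.5572099 ]
{'fx': 570.2070944384647, 'fy': 570.2070944384647, 'cx': 319.66307837554996, 'cy': 240.46337949647284}
cam [ 0.42802159 -0.02077281  1.03007025]
0.1 [ 0.27495376 -0.5609153   0.23062232] [-3.14038161e+00  5.12001158e-05  4.55773148e-01] 0.08540300710041493
```

View pics/top0.png

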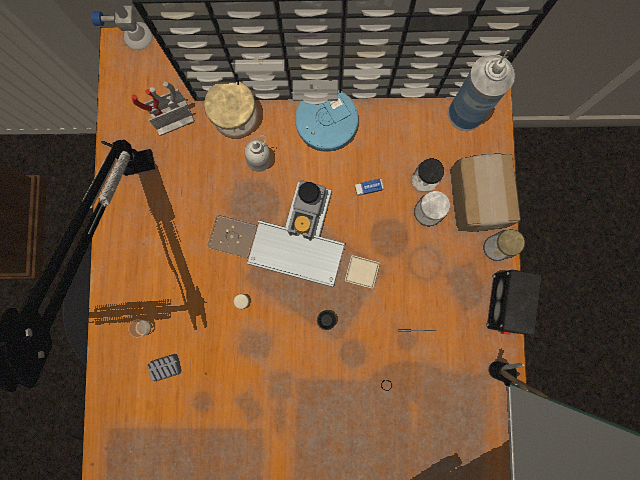

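View pics/scene0.png

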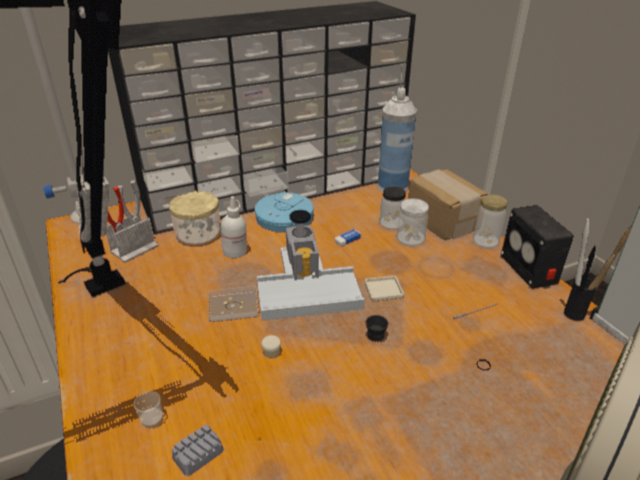

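The clear tray is at the left (+y) end of the apron (top view, 231,235) and the ivory tray at the right end (363,271). The cap is at about (308,192), the magazine blank at about (303,225), and the apron spans about (250-345, 222-285).

```bash
python3 - <<'E'
from h import *
im=cv2.imread("pics/top0.png"); hsv=cv2.cvtColor(im,cv2.COLOR_BGR2HSV)
def big(m,x0,x1,y0,y1):
    k=np.zeros_like(m); k[y0:y1,x0:x1]=m[y0:y1,x0:x1]
    c=max(cv2.findContours(k,cv2.RETR_EXTERNAL,cv2.CHAIN_APPROX_NONE)[0],key=cv2.contourArea); return c
m=cv2.inRange(hsv,(0,0,140),(180,40,255)); m=cv2.morphologyEx(m,cv2.MORPH_OPEN,np.ones((9,9)))
r=cv2.minAreaRect(big(m,240,350,210,295)); b=cv2.boxPoints(r)
print("apron px",r); W=np.array([ray("top",p,.019) for p in b]); print(W.round(4), np.linalg.norm(W-np.roll(W,1,0),axis=1).round(4), W.mean(0))
g=cv2.inRange(hsv,(0,0,0),(180,255,60)); c=big(g,290,325,176,205); e=cv2.minEnclosingCircle(c); M=cv2.moments(c);print("cap",e,M['m10']/M['m00'],M['m01']/M['m00'],ray("top",e[0],.1))
a=cv2.inRange(hsv,(15,120,120),(32,255,255)); c=big(a,290,316,212,236); e=cv2.minEnclosingCircle(c); print("brass",e,ray("top",e[0],.056))
for n,p in(("ctin",(241,301)),("loupe",(327,320)),("oil",(258,150)),("clear",(231,235)),("ivory",(363,271))): print(n,ray("top",p,{"ctin":.02,"loupe":.028,"oil":.1}.get(n,.01)).round(3))
cv2.imwrite("pics/crop.png",cv2.resize(im[170:300,195:395],(800,520),interpolation=cv2.INTER_CUBIC))
E
```

```text
apron px ((295.3713684082031, 254.23239135742188), (88.18504333496094, 41.9990119934082), 14.931418418884277)
[[ 0.5125  0.1231  0.019 ]
 [ 0.5854  0.1042  0.019 ]
 [ 0.543  -0.0483  0.019 ]
 [ 0.471  -0.0283  0.019 ]] [0.157  0.0753 0.1583 0.0748] [0.52796833 0.03767484 0.019     ]
cap ((310.07574462890625, 191.89393615722656), 12.10891342163086) 308.7591204397801 192.19240379810094 [0.62358497 0.00818133 0.1       ]
brass ((301.9259338378906, 223.1481475830078), 7.97166633605957) [0.57797287 0.02389569 0.056     ]
ctin [0.445 0.134 0.02 ]
loupe [ 0.411 -0.018  0.028]
oil [0.696 0.095 0.1  ]
clear [0.565 0.154 0.01 ]
ivory [ 0.498 -0.083  0.01 ]
```

View pics/crop.png

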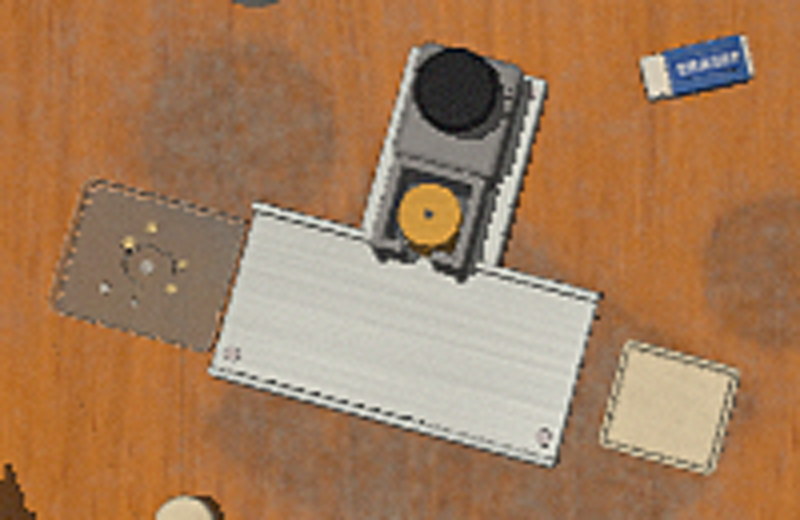

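The measurements agree: cap at (0.622, 0.010), magazine axis at (0.576, 0.022), yaw about -15.2°. Cap to axis measures 47 mm against the stated 48, and the apron length measures 158 mm against 160. I'll rise first, then travel.

apply_moves(moves=[[[0, 0, -4], 0, 0], [[0, 0, -8], 0, 0], [[0, 0, -10], 0, 0], [[4.2, -2.7, -10], 0, 0], [[8.4, -5.4, -10], 0, 0]], newtons=40)

```text
clock: 0.6
position: [0.3266, -0.4755, 0.3313]
eef_rot: [3.141, 0.0, 0.453]
contact_force: [1.1, 0.2, 0.2]
gripper_width: 0.0116
grip_force: 0.0
```

apply_moves(moves=[[[4.2, -2.7, 0], 0, 0], [[8.4, -5.4, 0], 0, 0], [[12.6, -8.1, 0], 0, 0], [[16.8, -10.8, 0], 0, 0], [[21, -13.5, 0], 0, 0]])

```text
clock: 1.1
position: [0.4564, -0.2601, 0.3312]
eef_rot: [3.142, 0.0, 0.456]
contact_force: [0.7, -0.4, -1.1]
gripper_width: -0.0001
grip_force: 0.0
```

apply_moves(moves=[[[4.2, -2.7, 0], 0, 0], [[8.4, -5.4, 0], 0, 0], [[12.6, -8.1, 0], 0, 0], [[16.8, -10.8, 0], 0, 0], [[21, -13.5, 0], 0, 0]])

```text
clock: 1.6
position: [0.5856, -0.0468, 0.3311]
eef_rot: [3.141, 0.0, 0.455]
contact_force: [0.6, -0.5, -0.4]
gripper_width: 0.0004
grip_force: 0.0
```

apply_moves(moves=[[[4, -2.5, 0], 8.3, 0], [[5.4, -3.4, 3], 16.6, 0], [[5.4, -3.4, 6], 24.9, 0], [[5.4, -3.4, 9], 33.2, 0], [[5.4, -3.4, 12], 41.3, 0]])

```text
clock: 2.1
position: [0.6183, 0.006, 0.2096]
eef_rot: [3.141, 0.001, -0.271]
contact_force: [0.5, -0.3, -0.5]
gripper_width: -0.0003
grip_force: 0.0
```

apply_moves(moves=[[[0, 0, 0], 0, 0], [[0, 0, 0], 0, 0]])

```text
clock: 2.3
position: [0.6185, 0.0059, 0.2118]
eef_rot: [3.141, 0.001, -0.261]
contact_force: [0.2, -0.2, 0.4]
gripper_width: 0.0003
grip_force: 0.0
```

```bash
python3 - <<'E'
from h import *
s=env.read_state(); p=s["position"]; y=s["eef_rot"][2]; d=np.array([.6222,.0096])-p[:2]
print(p,y,s["contact_force"],s["joints"]); print("tool x,y cm",100*(d[0]*np.cos(y)+d[1]*np.sin(y)),100*(d[0]*np.sin(y)-d[1]*np.cos(y)))
im=snap("scene","s1"); cv2.imwrite("pics/s1c.png",cv2.resize(im[150:350,180:430],(750,600)))
E
```

```text
[0.61852096 0.00591149 0.2117777 ] -0.26067336283515363 [ 0.18234114 -0.24429127  0.44965999] [ 0.24624087  0.36101732 -0.42221828  1.48832469  0.1497472   1.32484298
 -2.01989661]
tool x,y cm 0.2604106404286406 -0.45120994733049313
```

View pics/s1c.png

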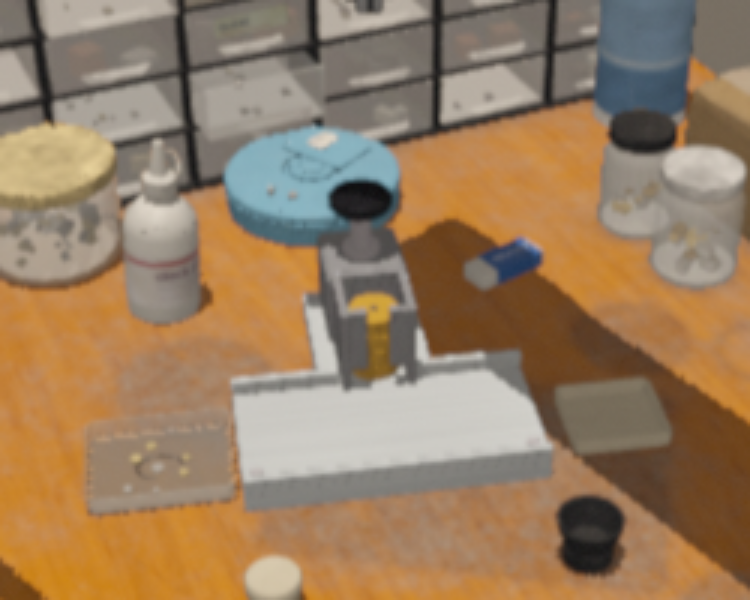

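The magazine, cap (scene pixel about 300,217), stack and apron are as expected. The gripper is just above the crop. Next I'll approach the cap.

apply_moves(moves=[[[0.25, -0.45, 3], 0, 0], [[0.25, -0.45, 6], 0, 0], [[0.25, -0.45, 8.5], 0, 0], [[0.25, -0.45, 10.2], 0, 0], [[0.25, -0.45, 10.2], 0, 0]])

```text
clock: 2.85
position: [0.6219, 0.0094, 0.1088]
eef_rot: [3.141, 0.001, -0.263]
contact_force: [-0.3, 0.0, 0.3]
gripper_width: -0.0
grip_force: 0.0
```

```bash
python3 - <<'E'
from h import *
print(ray("scene",(300,217),.1)); s=env.read_state();print(s["position"],s["contact_force"])
im=snap("scene","s2"); cv2.imwrite("pics/s2c.png",cv2.resize(im[90:290,200:400],(600,600)))
E
```

```text
[0.61283949 0.01424191 0.1       ]
[0.62185653 0.00938647 0.1087628 ] [-0.31052434  0.04899204  0.27770132]
```

View pics/s2c.png

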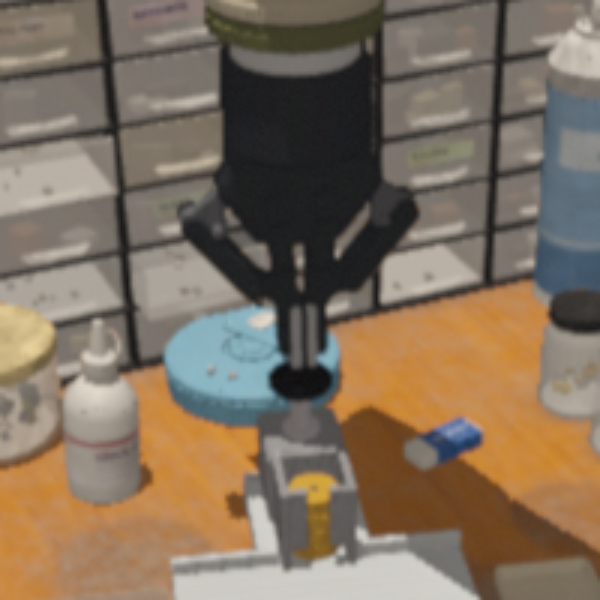

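The shut fingers (crop 303,360) stand centred over the black cap (302,380). Now I'll press.

apply_moves(moves=[[[0, 0, 0.7], 0, 0], [[0, 0, 1.3], 0, 0], [[0, 0, 1.9], 0, 0], [[0, 0, 2.4], 0, 0], [[0, 0, 2.7], 0, 0]])

```text
clock: 3.4
position: [0.6236, 0.0096, 0.084]
eef_rot: [-3.141, -0.003, -0.265]
contact_force: [-0.7, 0.6, 8.4]
gripper_width: 0.0001
grip_force: 4.3
```

apply_moves(moves=[[[0, 0, 0.1], 0, 0], [[0, 0, 0.2], 0, 0], [[0, 0, 0.2], 0, 0]])

```text
clock: 3.7
position: [0.6236, 0.0096, 0.0821]
eef_rot: [-3.141, -0.003, -0.265]
contact_force: [0.2, -0.2, 7.6]
gripper_width: 0.0003
grip_force: 3.7
```

apply_moves(moves=[[[0, 0, 0.1], 0, 0], [[0, 0, 0.2], 0, 0], [[0, 0, 0.3], 0, 0], [[0, 0, 0.3], 0, 0]])

```text
clock: 4.1
position: [0.6236, 0.0096, 0.0801]
eef_rot: [-3.141, -0.004, -0.265]
contact_force: [-4.3, 0.0, 14.9]
gripper_width: -0.0001
grip_force: 8.0
```

The force rose from 8 N to 15 N at z = 0.080, so the plunger is at its stop. Now I'll release it.

apply_moves(moves=[[[0, 0, -0.8], 0, 0], [[0, 0, -1.6], 0, 0], [[0, 0, -2.6], 0, 0], [[0, 0, -5], 0, 0], [[0, 0, -8], 0, 0]])

```text
clock: 4.6
position: [0.6211, 0.0094, 0.1571]
eef_rot: [3.141, 0.003, -0.265]
contact_force: [-0.1, 0.1, -0.2]
gripper_width: 0.0001
grip_force: 0.0
```

```bash
python3 - <<'E'
from h import *
a=snap("scene","s3"); b=snap("top","t3"); s=env.read_state();print(s["position"],s["eef_rot"],s["contact_force"])
cv2.imwrite("pics/c3.png",np.hstack([cv2.resize(a[180:330,200:400],(400,300)),cv2.resize(b[170:300,205:379],(400,300))]))
E
```

```text
[0.62400446 0.00985163 0.16179172] [-3.1400252  -0.00561013 -0.26484125] [ 0.26708747 -0.07202511 -0.32906105]
```

View pics/c3.png

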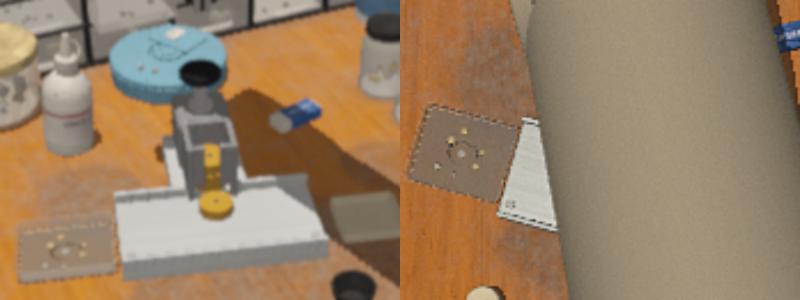

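The blank lies on the apron in front of the magazine (crop 216,204, so scene pixel about 308,282). Three blanks remain, and the cap is up.

```bash
cat >> h.py <<'E'
O=np.array([.576,.0223]); A=np.radians(-15.2); ex=np.array([np.cos(A),np.sin(A)]); ey=np.array([-np.sin(A),np.cos(A)])
def F(p): d=np.array(p[:2])-O; return 1000*np.array([d@ex,d@ey])
def W(x,y): return O+ex*x/1000+ey*y/1000
def move(x,y,z):
    s=env.read_state(); p=s["position"]; r=s["eef_rot"][2]; d=W(x,y)-p[:2]
    print("at",F(p).round(1),p[2],"tool cm",(100*(d[0]*np.cos(r)+d[1]*np.sin(r))).round(2),(100*(d[0]*np.sin(r)-d[1]*np.cos(r))).round(2),(100*(p[2]-z)).round(2),"turn",np.degrees(r-A).round(2))
def brass(f):
    im=cv2.imread(f"pics/{f}.png"); h=cv2.cvtColor(im,cv2.COLOR_BGR2HSV); m=cv2.inRange(h,(18,150,70),(32,255,255)); return im,m
E
python3 - <<'E'
from h import *
im,m=brass("s3")
m[:274]=0; m[300:]=0; m[:,:285]=0; m[:,335:]=0
c=max(cv2.findContours(m,0,1)[0],key=cv2.contourArea); x,y,w,h=cv2.boundingRect(c); print(x,y,w,h)
for uv in((308,281),(x+w/2,282)): print(F(ray("scene",uv,.026)))
# consistency: where the scene camera should see known points
for q in((-53,0,16),(-20,80,16),(-86,80,22),(-86,-80,22)): print(q,proj("scene",[*W(*q[:2]),q[2]/1000]).round(1))
move(-43,-45,.16)
E
```

```text
300 274 16 15
[-37.66094069   1.35863742]
[-40.17365965   1.75766955]
(-53, 0, 16) [310.4 291.8]
(-20, 80, 16) [258.1 284.3]
(-86, 80, 22) [261.4 308.4]
(-86, -80, 22) [364.9 296.7]
at [49.6  0.6] 0.16179171612414836 tool cm -9.26 4.55 0.18 turn 0.03
```

apply_moves(moves=[[[-4, 2, 0], 0, 0], [[-8, 4, 0], 0, 0], [[-9.2, 4.6, 2], 0, 0], [[-9.2, 4.6, 6], 0, 0], [[-9.2, 4.6, 10], 0, 0]])

```text
clock: 5.2
position: [0.5212, -0.0113, 0.057]
eef_rot: [3.141, -0.002, -0.265]
contact_force: [0.7, -0.5, -0.3]
gripper_width: 0.0001
grip_force: 0.0
```

apply_moves(moves=[[[0, 0, 1], 0, 0], [[0, 0, 1], 0, 0]])

```text
clock: 5.4
position: [0.5202, -0.0107, 0.0463]
eef_rot: [3.141, 0.003, -0.265]
contact_force: [0.3, -0.2, 0.8]
gripper_width: -0.0001
grip_force: 0.0
```

```bash
python3 - <<'E'
from h import *
move(-42,-45,.0205); a=snap("scene","s4")
cv2.imwrite("pics/c4.png",cv2.resize(a[180:330,200:400],(800,600)))
E
```

```text
at [-45.2 -46.4] 0.04629046656339783 tool cm 0.32 -0.14 2.58 turn 0.03
```

View pics/c4.png

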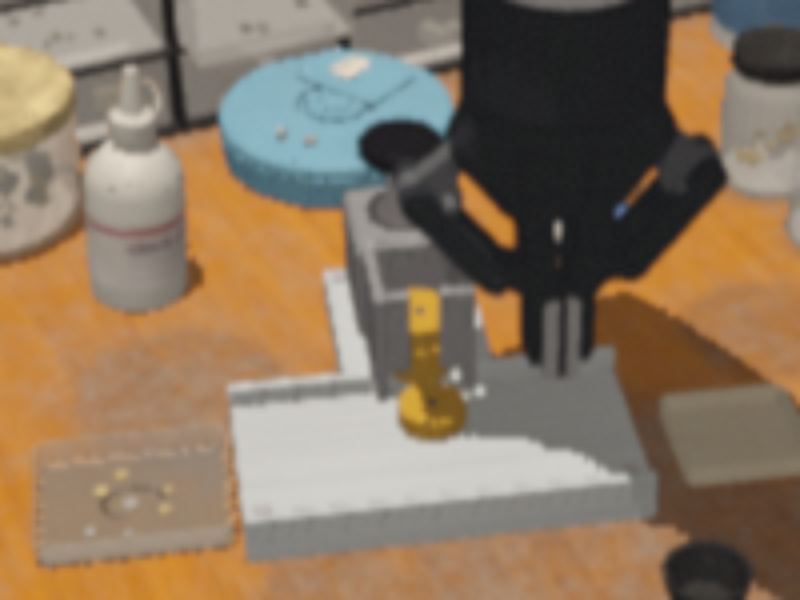

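The blank (crop 432,408) is clear of the magazine, and the fingers are to its right over the apron. I'll descend and push it left.

apply_moves(moves=[[[0.2, 0, 1], 0, 0], [[0.3, 0, 2], 0, 0], [[0.3, 0, 2.5], 0, 0], [[0.3, 0, 2.5], 0, 0]])

```text
clock: 5.85
position: [0.5238, -0.0115, 0.0216]
eef_rot: [3.141, 0.001, -0.265]
contact_force: [-0.6, 0.4, 0.4]
gripper_width: 0.0001
grip_force: 0.0
```

apply_moves(moves=[[[0, -0.5, 0], 0, 0], [[0, -1, 0], 0, 0], [[0, -1.5, 0], 0, 0], [[0, -2, 0], 0, 0], [[0, -2.5, 0], 0, 0]])

```text
clock: 6.35
position: [0.531, 0.0132, 0.0225]
eef_rot: [-3.142, -0.0, -0.265]
contact_force: [0.8, 0.7, 0.0]
gripper_width: -0.0003
grip_force: 0.0
```

apply_moves(moves=[[[0, -0.5, 0], 0, 0], [[0, -1, 0], 0, 0], [[0, -1.5, 0], 0, 0], [[0, -2, 0], 0, 0], [[0, -2.5, 0], 0, 0]])

```text
clock: 6.85
position: [0.5374, 0.0371, 0.0223]
eef_rot: [3.141, -0.0, -0.265]
contact_force: [0.2, -0.7, 0.9]
gripper_width: 0.0
grip_force: 0.3
```

```bash
python3 - <<'E'
from h import *
move(-42,80,.0205); a=snap("scene","s5"); print(env.read_state()["contact_force"])
cv2.imwrite("pics/c5.png",cv2.resize(a[180:330,200:400],(800,600)))
E
```

```text
at [-41.1   4.1] 0.02230130646036887 tool cm -0.09 -7.59 0.18 turn 0.01
[-0.1940523   1.23103687  0.63519112]
```

View pics/c5.png

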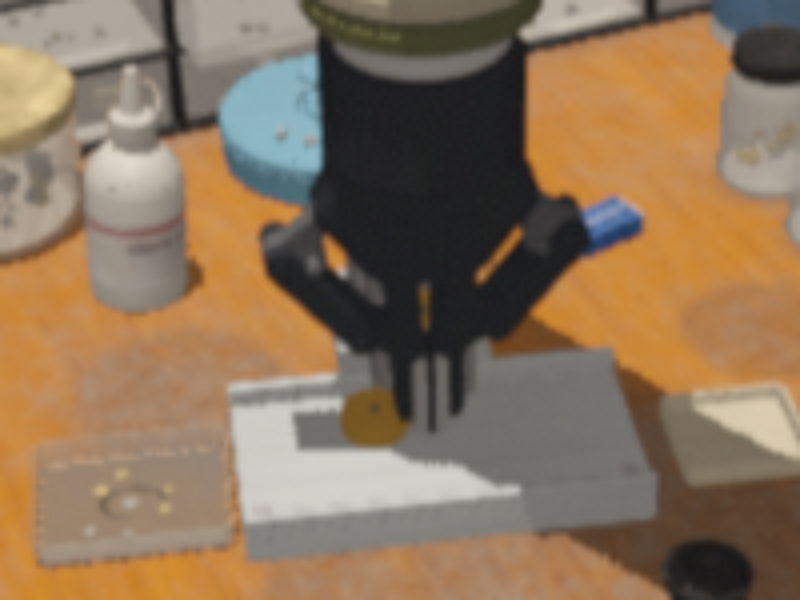

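The blank (crop 374,410) is flat against the left finger and moving along. I'll continue to the end of the apron.

apply_moves(moves=[[[0, -0.5, 0], 0, 0], [[0, -1, 0], 0, 0], [[0, -1.5, 0], 0, 0], [[0, -2, 0], 0, 0], [[0, -2.5, 0], 0, 0]])

```text
clock: 7.4
position: [0.544, 0.0613, 0.0223]
eef_rot: [3.142, -0.0, -0.265]
contact_force: [0.2, -0.7, -0.0]
gripper_width: 0.0001
grip_force: 0.1
```

apply_moves(moves=[[[0, -0.5, 0], 0, 0], [[0, -1, 0], 0, 0], [[0, -1.5, 0], 0, 0], [[0, -2, 0], 0, 0], [[0, -2.5, 0], 0, 0]])

```text
clock: 7.9
position: [0.5506, 0.0854, 0.0223]
eef_rot: [3.142, -0.0, -0.265]
contact_force: [0.7, -1.4, -0.6]
gripper_width: 0.0001
grip_force: 0.1
```

```bash
python3 - <<'E'
from h import *
move(-42,80,.0205); a=snap("scene","s6"); print(env.read_state()["contact_force"])
cv2.imwrite("pics/c6.png",cv2.resize(a[180:330,200:400],(800,600)))
E
```

```text
at [-41.1  54.2] 0.022303026168848616 tool cm -0.09 -2.58 0.18 turn 0.01
[-0.15741458  0.46743566 -0.33224716]
```

View pics/c6.png

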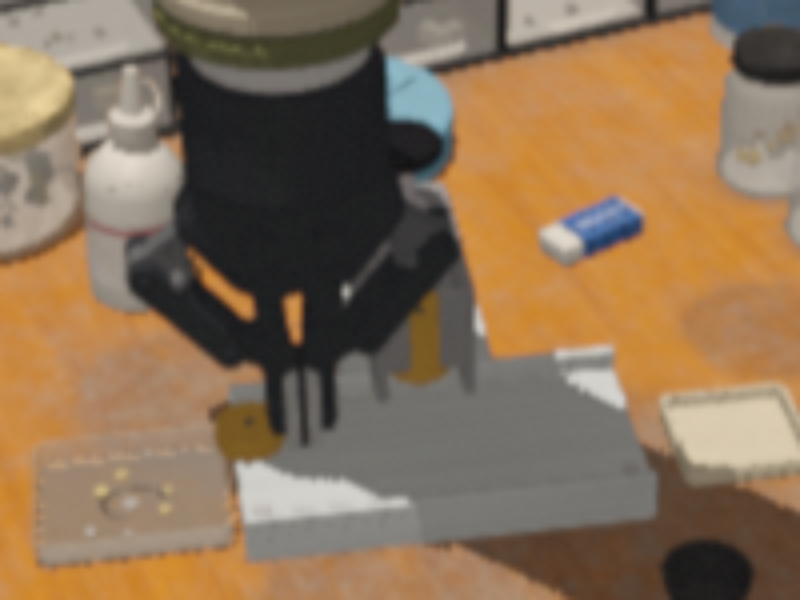

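The blank (crop 250,430) is at the apron's left end, starting to overhang next to the clear tray. It lies well within the tray's width (feeder x about -38, tray about -15 to -75).

apply_moves(moves=[[[0, -0.5, 0], 0, 0], [[0, -1, 0], 0, 0], [[0, -1.5, 0], 0, 0], [[0, -2, 0], 0, 0], [[0, -2.4, 0], 0, 0]])

```text
clock: 8.45
position: [0.5568, 0.1086, 0.0223]
eef_rot: [3.142, -0.0, -0.265]
contact_force: [0.6, -0.7, -0.1]
gripper_width: -0.0001
grip_force: 0.5
```

apply_moves(moves=[[[0, -0.3, 0], 0, 0], [[0, -0.3, 0], 0, 0], [[0, 1, -0.3], 0, 0], [[0, 2.5, -2], 0, 0], [[0, 4, -5], 0, 0]])

```text
clock: 8.95
position: [0.5443, 0.0676, 0.0712]
eef_rot: [3.14, 0.004, -0.265]
contact_force: [0.1, -0.3, 1.2]
gripper_width: 0.0
grip_force: 0.0
```

apply_moves(moves=[[[-1, 4, -4], 0, 0], [[-2, 8, -8], 0, 0], [[-2, 12, -10], 0, 0], [[-2, 12, -10], 0, 0]])

```text
clock: 9.35
position: [0.4952, -0.0472, 0.1757]
eef_rot: [3.14, -0.005, -0.272]
contact_force: [-0.3, 0.4, -0.2]
gripper_width: 0.0003
grip_force: 0.0
```

```bash
python3 - <<'E'
from h import *
a=snap("scene","s7"); b=snap("top","t7"); s=env.read_state();print(s["position"],s["contact_force"],s["clock"])
cv2.imwrite("pics/c7.png",np.hstack([cv2.resize(a[180:330,200:400],(400,300)),cv2.resize(b[170:300,205:379],(400,300))]))
im,m=brass("s7"); m[:, 262:]=0; m[:,:205]=0; m[:270]=0;m[325:]=0
c=max(cv2.findContours(m,0,1)[0],key=cv2.contourArea);x,y,w,h=cv2.boundingRect(c);print(x,y,w,h,F(ray("scene",(x+w/2,y+h/2),.012)))
E
```

```text
[ 0.49536412 -0.04360591  0.17340017] [-0.42752513 -0.24753596 -1.07879212] 9.45
241 286 17 16 [-37.08577206  95.33562812]
```

View pics/c7.png

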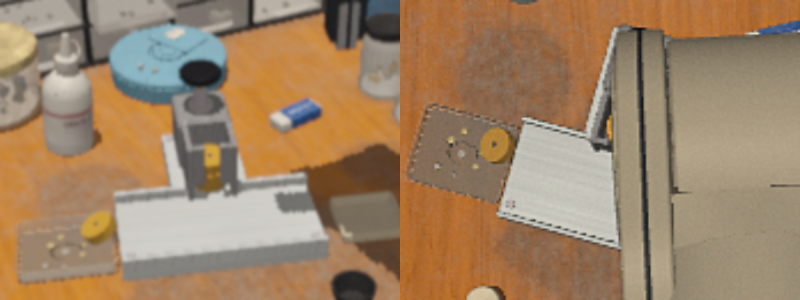

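```bash
python3 - <<'E'
from h import *
im,m=brass("t7"); m[:,:236]=0; m[:,258:]=0; m[:222]=0; m[245:]=0
c=max(cv2.findContours(m,0,1)[0],key=cv2.contourArea);print(cv2.boundingRect(c),cv2.fitEllipse(c)if len(c)>5 else 0)
e=cv2.minEnclosingCircle(c)[0]
for z in(.012,.02): print(e,F(ray("top",e,z)))
b=cv2.imread("pics/top0.png")
for n,uv in(("near rear",(195+245/4,170+222/4)),("near front",(195+212/4,170+350/4)),("far rear",(195+90/4,170+182/4)),("far front",(195+55/4,170+305/4))): print(n,F(ray("top",uv,.012)))
E
```

```text
(240, 226, 15, 15) ((246.85012817382812, 232.83848571777344), (13.82604694366455, 14.233220100402832), 174.9320068359375)
(247.0, 232.82142639160156) [-34.71920284  97.18883805]
(247.0, 232.82142639160156) [-35.47977259  95.79362472]
near rear [-17.60578687  84.59597214]
near front [-77.32507166  83.33561391]
far rear [-17.7998817  157.63958318]
far front [-75.76203733 157.39397665]
```

The blank rests in the clear tray, leaning on the near wall. Its centre is about 10 mm inside the inner wall face, it is at rest, the cap is up and the arm is clear.

```bash
python3 -c "
from station import env
print(env.sign_off())"
```

```text
the job is handed in; nothing more can be done
None
```

I pressed the plunger to its stop once, let it come back up, slid the one fed blank off the apron's +y end into the clear tray, where it leans on the near wall, and handed the job in at about 9.5 s; no verdict came back.

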